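# Square up the stud block and hold the angle gauge on its set mark

### The job

Slide the stud block into the corner of the angle stop until it sits square and flush against both walls. Then pick up the angle gauge by its black handle, set its foot upright on the domed stud, and rock it there until the swinging pointer settles on the mark tab. Finish while still holding it like that, resting lightly on the stud with nothing else carrying it, and leave the beaker, the timer and the vial where they are.

Things in the scene. Friction and masses are not known exactly. Their poses are not given: they have to be found in the camera images.
- fence_corner (a point): Inside corner, at bench height, of the angle stop: an L of two aluminium walls, 15 mm high, 14 mm thick, fixed to the bench. From here one wall runs 125 mm along this point's -y (inner face looks to -x), the other 110 mm along -x (inner face looks to -y). The block belongs in the angle on the -x, -y side.
- block_corner (a point): The stud block's +x +y corner, at bench height, that belongs in the fence corner; its axes agree with fence_corner's when flush (start: within 0.3 rad). Loose grey slab 70 x 70 mm, 28 mm high, about 0.75 kg, centre at (-35, -35) mm from here; the upright 26 mm steel stud in its middle serves as a handle for sliding it. It stays put while the gauge is rocked lightly on it.
- stud_center (a point): Centre of the ball (radius 13 mm) that forms the domed top of the stud, 58 mm above the bench on the block's axis; the stud's straight part (diameter 26 mm) reaches from the slab's top (28 mm up) to here; the dome's summit is 71 mm above the bench.
- gauge_grip (a point): Centre of the black handle on the loose angle gauge (0.37 kg), 147 mm above the middle of its foot's underside; handle 30 mm along y, 20 mm along x, from 122 to 172 mm up. The white round dial (100 mm across) looks to -x, at first roughly to the robot; y is left as one faces the dial, z up. Foot: flat aluminium bar, 110 mm along y, 36 mm along x, 12 mm thick.
- pointer (a joint): Black pointer with round weight, swinging on a pin at the dial's centre, 78 mm above the foot's underside: angle about the gauge's x axis, rad; 0 points to the foot, positive is to +y (left, facing the dial). It hangs plumb, so turning the gauge about its x axis by an angle changes this by minus that angle; it swings a second or two before it settles.
- mark (a joint): Small dark tab, 8 mm wide, on the dial's rim, stiff, set before the start: angle about the same pin, counted as the pointer's, 0.17 to 0.38 rad, so left of the bottom as one faces the dial: the gauge has to lean to its left (+y) by that angle.
- pointer_tip (a point): Tip of the pointer, 46 mm from its pin.
- mark_tip (a point): Inner tip of the mark tab, 46 mm from the pin: the pointer's tip is here when it is on the mark.
- beaker: Clear beaker, 53 mm across, 70 mm high; origin under its centre. Leave alone.
- timer: White timer 58 x 58 x 18 mm; origin under its centre. Leave alone.
- vial: Small amber vial with black cap, 22 mm across, 70 mm high; origin under its centre. Leave alone.
Not all that is in view belongs to the job. What is shaped like the part that bears block_corner but pink is not meant.

How it is judged (in metres and radians):
On the way, in this order (a step that is already met when the one before it is completed fails the run):
1. the stud block sits square and flush in the fence corner (horizontal distance between block_corner and fence_corner below 0.004 m and angle between the x axis of block_corner and the x axis of fence_corner, either way round below 0.05 rad), for 0.2 s.
2. the gauge is lifted off the bench (height (world z) of gauge_grip above 0.19 m), for 0.1 s.
3. the gauge stands upright on the stud (contact force between gauge and stud_block above 0.2 N and angle between gauge_grip's own z axis and vertical below 0.12 rad), for 0.1 s.
At the end, for the whole second after the job is handed in: Block corner within 4 mm of the fence corner, square to 0.05 rad; the gripper holds the gauge, its foot resting on the stud with 0.2 to 20 N, off the fence, handle above 180 mm and within 120 mm of the stud sideways; pointer tip within 4 mm of the mark tip, slower than 0.2 rad/s (all of step 1 and distance between pointer_tip and mark_tip below 0.004 m and velocity of joint pointer between -0.2 and 0.2 rad/s and contact force between gauge and stud_block between 0.2 and 20 N and horizontal distance between gauge_grip and stud_center below 0.12 m and height (world z) of gauge_grip above 0.18 m and contact force between the fingers and gauge above 1 N and contact force between gauge and fence below 0.1 N); the arm keeps its last pose, push and grip.
It fails at once if a bystander is pushed away (more than 25 mm) (distance of any of beaker, timer, vial from where it was at the start of the episode above 0.025 m).
It also fails if it takes over 64 s, if anything falls off the work surface, if the arm or the gripper's body presses on something with over 40 N, if the wrist force passes 120 N, or if a joint passes its speed limit or range.

### The arm

A 6-joint arm with a two-finger parallel gripper is mounted at the origin on a cart in front of the work surface, level with it; the furniture and walls round the work are solid. World frame = base frame: x ahead of the robot, y to its left, z up, the work surface at z = 0. Lengths are in mm, angles in degrees, forces in N, time in s.
With the tool pointing down it reaches from about 350 to 850 mm from the base axis. Payload 8.1 kg.
Tool frame: the origin (TCP) lies on the centre line of the jaws, within the pads' length; the fingertips stand 19 mm ahead of it and the grasp point (between the pads) is the TCP; z points along the fingers, y is the line along which they close (so a half turn about z gives the same grasp; the last joint's range is limited). The gripper opens to 85 mm and grips with 20 to 120 N. Pads are 22 mm wide; open, the fingers measure 114 mm over their backs; the gripper's body (76 mm by 85 mm) begins 54 mm behind the grasp point. The pads swing forward as they close: fully open they stand 13 mm farther back than shut.
Start: joints at [-79.492, 7.471, 85.268, -0, 87.261, -4.893], TCP at [159.365, -578.453, 250.292] pointing down, gripper open.
Joint ranges: [-169.43, 169.43], [-51.17, 129.36], [1.28, 143.12], [-76.62, 256.62], [0, 156.53], [-152.29, 152.29]. Speed limits (degrees/s): [136.94, 136.94, 159.86, 180, 180, 180].

### API

Orientations are given as [roll, pitch, yaw] about the fixed x, y, z axes, in that order (R = Rz(yaw) Ry(pitch) Rx(roll)).
In Python, from bench import r gives the robot as it stands. The module is installed in compiled form; this text tells all that it offers.
- The arm moves only by the tool servo_tool, never from a script. Its arguments are lists of equal length, an entry for each row: "fingers": the finger opening in m, from 0 to 0.0854; "linear": the shift along the tool's x, y, z in m, a list of three; "rotation": the turn, a rotation vector about the tool's x, y, z in degrees, a list of three. A call has 1 to 10 rows; each row is the pose to reach, as a shift and turn from the pose commanded when the call began, along the tool's axes at that moment; what a row does not reach only later rows make up. A row lasts 1/10 s, in which the tool goes at most 50 mm and 8.59 degrees, less where a joint would pass 70% of its speed; a pose out of reach is approached as far as the arm can. A call with a gripper value outside its range is refused whole. The fingers move at their own pace and stop on an object; "force" is the grip in N (left out, the last holds). Time passes only in rows, so rows that repeat a pose let the fingers close. It gives the time, the measured TCP pose, the force, the opening and the grip force at its end, in the units of the state.
- r.sense(): the state, without advancing time (a new reading comes with each control period).
- r.snapshot(name): name is "scene" or "top"; returns a dict with "frame" (400x640x3 uint8, red, green, blue), "fx", "fy", "cx", "cy" (pixels), "camera_from_world" (4x4, takes a point from world to camera coordinates). Camera axes: x right, y up, looking along -z (the intrinsics and any distortion apply to the point x, -y, -z); pixel columns grow to the right and rows downward; lengths in mm; the calibration is good to about 2 mm. A picture is of the moment at which its call begins. There is no depth.
- r.hand_in(): hands the job in; it is judged then, once.
The state is a dict: "time": time; "joint_pos": joint angles; "qd": joint speeds; "joint_efforts": joint torques, N m; "tool_pos": TCP position; "tcp_rot": TCP orientation; "ft_force": force on the tool from outside, world axes, zero at the start; "wrist_torque": the same for the moment, N m; "finger_gap": finger opening in mm; "grip_force": force on a finger pad.
Only numpy, scipy, OpenCV 4.12 (cv2) and the standard library are available. Lean on these libraries where they do the work, as an engineer would, in place of code of your own. Each camera call takes 0.05 s, during which the arm holds its last target. There are 200 camera calls.

## Working session

There is one attempt and no reset: what is moved stays moved. The work goes in short steps, Python scripts to look and compute and a tool call to move; the robot and the scene stay as the last step left them, time stands still between calls to the robot, and variables do not carry over. Pictures are saved under pics/ and viewed, at most 12 in all, crops included, and the job is handed in when it is done.

Besides the shell and the picture viewer there is one more tool, called after "Request:" as name(argument=value, ...), one argument or row to a line, values as JSON. servo_tool: Moves the arm, as the interface text tells. Its arguments: {"type":"object","properties":{"fingers":{"type":"array","items":{"type":"number"}},"linear":{"type":"array","items":{"type":"array","items":{"type":"number"}}},"rotation":{"type":"array","items":{"type":"array","items":{"type":"number"}}},"force":{"type":"number"}},"required":["fingers","linear","rotation"]}

```bash
mkdir -p pics
cat > h.py <<'E'
import numpy as np, cv2
from bench import r
def snap(n,f=None):
    s=r.snapshot(n)
    if f: cv2.imwrite('pics/'+f,s['frame'][:,:,::-1])
    return s
def ray(s,u,v):
    T=np.array(s['camera_from_world']);R=T[:3,:3];t=T[:3,3]
    d=R.T@np.array([(u-s['cx'])/s['fx'],-(v-s['cy'])/s['fy'],-1.]);return -R.T@t,d
def onz(s,u,v,z):
    o,d=ray(s,u,v);return o+d*(z-o[2])/d[2]
def proj(s,p):
    T=np.array(s['camera_from_world']);c=T[:3,:3]@np.array(p,float)+T[:3,3]
    return s['cx']+s['fx']*c[0]/-c[2], s['cy']+s['fy']*-c[1]/-c[2]
E
python3 - <<'E'
from h import *
a=snap('scene','s0.png');b=snap('top','t0.png')
for s in(a,b): print({k:s[k] for k in s if k!='frame'})
print(r.sense())
E
```

```text
{'fx': 520.8170454661654, 'fy': 520.8170454661654, 'cx': 314.5622409314227, 'cy': 198.471564679587, 'camera_from_world': array([[-6.76247408e-01, -7.36581038e-01, -1.17395455e-02,
         3.79472686e+02],
       [ 4.45773876e-01, -4.21843568e-01,  7.89514823e-01,
        -3.19716701e+02],
       [-5.86493899e-01,  5.28674170e-01,  6.13619204e-01,
        -1.65179694e+03],
       [ 0.00000000e+00,  0.00000000e+00,  0.00000000e+00,
         1.00000000e+00]])}
{'fx': 383.061492302027, 'fy': 383.061492302027, 'cx': 318.8444682937428, 'cy': 199.07664031790594, 'camera_from_world': array([[ 1.30600593e-02, -9.99897175e-01, -5.92233491e-03,
         2.40871603e+01],
       [ 9.86604639e-01,  1.19228165e-02,  1.62693371e-01,
        -5.67886551e+02],
       [-1.62606031e-01, -7.96778817e-03,  9.86658904e-01,
        -1.25312117e+03],
       [ 0.00000000e+00,  0.00000000e+00,  0.00000000e+00,
         1.00000000e+00]])}
{'time': 0.1, 'joint_pos': array([-7.94906366e+01,  7.50968300e+00,  8.53243051e+01, -2.43909694e-04,
        8.72625171e+01, -4.89406468e+00]), 'qd': array([-0.00168716, -0.05696328, -0.14203553,  0.01388807, -0.01699051,
        0.01578347]), 'joint_efforts': array([ 1.20329729e-03, -5.70952570e+01, -5.01940978e+01, -1.92695234e-04,
        8.09948804e-03, -4.66503423e-05]), 'tool_pos': array([ 159.29116653, -577.97552852,  249.34863475]), 'tcp_rot': array([-1.79903826e+02, -7.99048197e-03,  1.54034333e+01]), 'ft_force': array([ 1.1572569 , -0.40867296, -0.29380819]), 'wrist_torque': array([0.03967196, 0.05548155, 0.00432081]), 'grip_force': 0.0, 'finger_gap': 84.89747043806429}
```

View pics/s0.png

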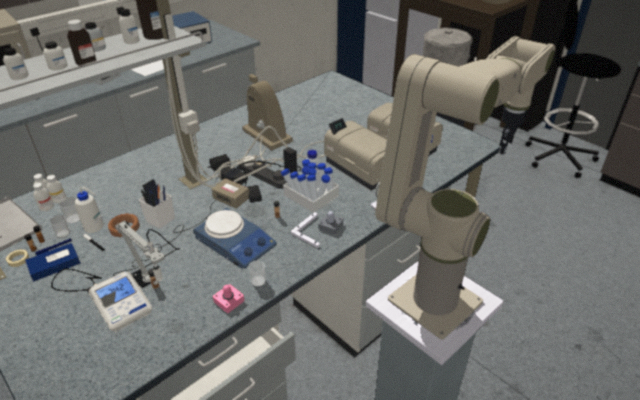

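View pics/t0.png

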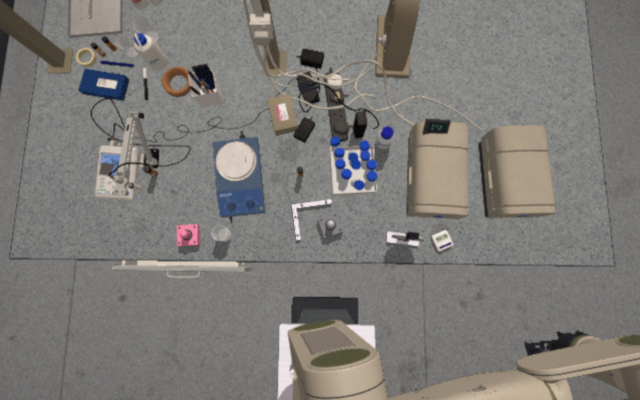

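Run:
```python
from h import *
b=cv2.imread('pics/t0.png');a=cv2.imread('pics/s0.png')
c=cv2.resize(b[190:260,280:460],None,fx=4.4,fy=4.4,interpolation=cv2.INTER_CUBIC)
d=cv2.resize(a[190:255,260:360],None,fx=4.4,fy=4.4,interpolation=cv2.INTER_CUBIC)
o=np.zeros((c.shape[0]+d.shape[0],c.shape[1],3),np.uint8);o[:c.shape[0]]=c;o[c.shape[0]:,:d.shape[1]]=d
cv2.imwrite('pics/c0.png',o);print(o.shape)
s=r.snapshot('top')
for n,u,v,z in [('corner',299,207,15),('block',330,229,71),('gauge',403,239,80),('timer',442,240,18),('beaker',221,236,0),('vial',299,172,70),('pink',187,235,60)]: print(n,onz(s,u,v,z).round())
```

```text
(594, 792, 3)
corner [544. 100.  15.]
block [464.  -7.  71.]
gauge [ 434. -244.   80.]
timer [ 436. -389.   18.]
beaker [441. 369.   0.]
vial [655.  99.  70.]
pink [439. 466.  60.]
```

View pics/c0.png

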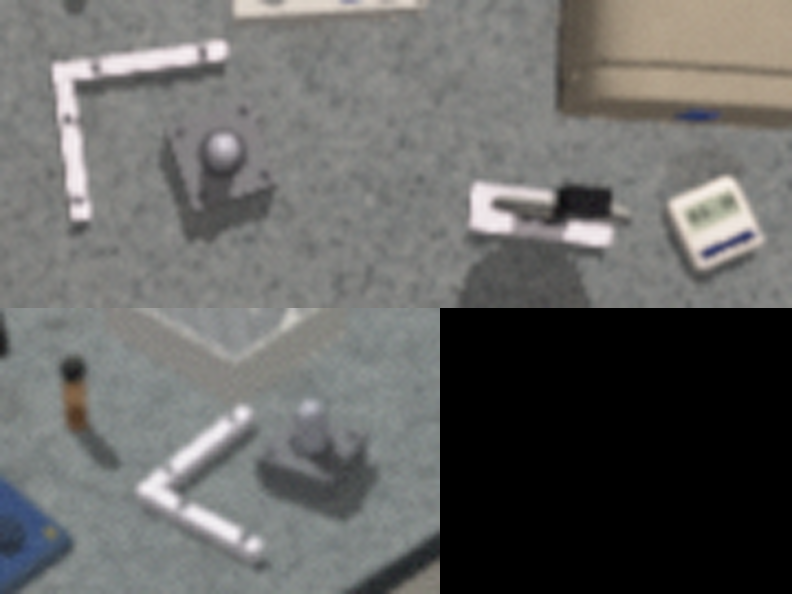

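Run:
```python
from h import *
s=snap('top'); s2=snap('scene'); f=s['frame'].astype(int)
C=lambda x,y:(280+(x+.5)/4.4-.5,190+(y+.5)/4.4-.5)
m=(f.min(2)>185).astype(np.uint8)
# fence: white pixels in window, region split
v,u=np.nonzero(m[190:245,288:336]); u=u+288;v=v+190
W=np.array([onz(s,a,b,15)[:2] for a,b in zip(u,v)])
top=W[u>303]; left=W[(v>211)&(u<303)]
def fit(P):
    vx,vy,x,y=cv2.fitLine(P.astype(np.float32),cv2.DIST_HUBER,0,.01,.01).ravel();return np.array([vx,vy]),np.array([x,y])
d1,p1=fit(top);d2,p2=fit(left)
print('wall dirs deg',np.degrees(np.arctan2(d1[1],d1[0]))%180-90,(np.degrees(np.arctan2(d2[1],d2[0]))+90)%180-90)
A=np.array([d1,-d2]).T;t=np.linalg.solve(A,p2-p1);c=p1+d1*t[0]
print('centreline corner',c, 'widths',np.ptp((top-p1)@[d1[1],-d1[0]]),np.ptp((left-p2)@[d2[1],-d2[0]]))
y=np.radians((np.degrees(np.arctan2(d1[1],d1[0]))%180-90+(np.degrees(np.arctan2(d2[1],d2[0]))+90)%180-90)/2)
R=np.array([[np.cos(y),-np.sin(y)],[np.sin(y),np.cos(y)]])
ic=c+R@[-7,-7];print('yaw',np.degrees(y),'inner corner',ic,'stud target',ic+R@[-35,-35])
Q=np.array([onz(s,*C(*q),28)[:2] for q in [(170,133),(245,107),(272,185),(195,207)]])
print('slab',Q.round(1),'ctr',Q.mean(0)); 
for i in range(4):
  e=Q[(i+1)%4]-Q[i];print(np.linalg.norm(e).round(1),np.degrees(np.arctan2(e[1],e[0])).round(1))
# dome by triangulation
uu,vv=C(223,152);o1,k1=ray(s,uu,vv)
a2=(260+(310.5)/4.4-.5,190+(412-308)/4.4-.5);o2,k2=ray(s2,*a2)
M=np.array([k1,-k2]).T;t=np.linalg.lstsq(M,o2-o1,rcond=None)[0]
print('dome',o1+k1*t[0],o2+k2*t[1], 'top@58',onz(s,uu,vv,58),'scene@58',onz(s2,*a2,58))
# gauge
for n,q,z in [('footTL',(472,184),12),('footBR',(613,246),12),('footTR?',(613,225),12),('footBL',(472,236),12),('handleC',(584,202),172),('h TL',(557,186),172),('h TR',(611,188),172)]:print(n,onz(s,*C(*q),z).round(1))
print('timer',onz(s,*C(715,224),18))
```

```text
wall dirs deg 10.266678 8.927353
centreline corner [545.4859  118.01809] widths 112.08542880304233 14.779856497073293
yaw 9.597014 inner corner [539.75088957 109.94903466] stud target [511.07583302  69.60376149]
slab [[498.8  32.5]
 [519.8 -25.5]
 [459.5 -46.7]
 [441.8  12.5]] ctr [479.96992023  -6.83581554]
61.7 -70.1
63.9 -160.6
61.8 106.6
60.4 19.3
dome [481.28422495  -7.99055596  60.87762402] [483.17050047  -6.22371268  61.02347672] top@58 [481.56808051  -8.05605161  58.        ] scene@58 [485.80242336  -8.78395643  58.        ]
footTL [ 463.5 -203.5   12. ]
footBR [ 416.8 -312.    12. ]
footTR? [ 433.  -312.4   12. ]
footBL [ 423.1 -202.9   12. ]
handleC [ 439.1 -252.6  172. ]
h TL [ 449.8 -234.4  172. ]
h TR [ 448.9 -271.3  172. ]
timer [ 434.45360674 -389.65910954   18.        ]
```

Candidates for the block: the grey stud block at top (330,229) and the pink look-alike at (187,235). I choose the grey one. In the crop it stands alone beside the white L-shaped fence, with its stud dome at (330,224). The gauge is at (403,239), and the timer sits 140 mm to its right at (442,240).

Request:
servo_tool(
  fingers=[0.085,0.085,0.085,0.085,0.085,0.085,0.085,0.085,0.085,0.085],
  linear=[
    [0.463,-0.464,0],
    [0.463,-0.464,0],
    [0.463,-0.464,0],
    [0.463,-0.464,0],
    [0.463,-0.464,0],
    [0.463,-0.464,0],
    [0.463,-0.464,0],
    [0.463,-0.464,0],
    [0.463,-0.464,0],
    [0.463,-0.464,0],
  ],
  rotation=[
    [0,0,0],
    [0,0,0],
    [0,0,0],
    [0,0,0],
    [0,0,0],
    [0,0,0],
    [0,0,0],
    [0,0,0],
    [0,0,0],
    [0,0,0],
  ],
)

```text
time: 1.25
tool_pos: [406.4, -141.5, 250.6]
tcp_rot: [180.0, -0.0, 15.4]
ft_force: [1.9, -1.0, -0.0]
finger_gap: 84.9
grip_force: 0.0
```

Run:
```python
from h import *
s=snap('top'); f=cv2.imread('pics/t0.png').astype(int)
m=(f.min(2)>185).astype(np.uint8)
n,l,st,ce=cv2.connectedComponentsWithStats(m[195:245,285:340]);print(st)
m2=np.zeros_like(m);m2[195:245,285:340]=(l==1+np.argmax(st[1:,4]))
v,u=np.nonzero(m2)
W=np.array([onz(s,a,b,13)[:2] for a,b in zip(u,v)])
def fit(P):
    vx,vy,x,y=cv2.fitLine(P.astype(np.float32),cv2.DIST_HUBER,0,.01,.01).ravel();return np.array([vx,vy]),np.array([x,y])
top=W[u>302];left=W[(v>211)&(u<303)]
d1,p1=fit(top);d2,p2=fit(left)
a1=np.degrees(np.arctan2(d1[1],d1[0]))%180-90;a2=(np.degrees(np.arctan2(d2[1],d2[0]))+90)%180-90
c=p1+d1*np.linalg.solve(np.array([d1,-d2]).T,p2-p1)[0]
y=np.radians((a1+a2)/2);R=np.array([[np.cos(y),-np.sin(y)],[np.sin(y),np.cos(y)]])
w=[np.ptp((top-p1)@[d1[1],-d1[0]]),np.ptp((left-p2)@[d2[1],-d2[0]])]
ic=c+R@[-7,-7];print(a1,a2,w,'c',c,'inner',ic,'stud target',ic+R@[-35,-35])
q=(W-ic)@R;print('extent',q.min(0),q.max(0))
print(r.sense()['tool_pos'])
```

```text
[[   0    0   55   50 2488]
 [  18    5   22    7   88]
 [  42    4    5    5   19]
 [   7    9    9   13   67]
 [   9   23    6   17   67]
 [  45   26    3    3    7]
 [  11   41    5    4   14]]Traceback (most recent call last):
  File "<stdin>", line 11, in <module>
  File "<stdin>", line 9, in fit
cv2.error: OpenCV(4.12.0) /io/opencv/modules/imgproc/src/linefit.cpp:50: error: (-215:Assertion failed) count > 0 in function 'fitLine2D_wods'
```

Run:
```python
from h import *
s=snap('top'); f=cv2.imread('pics/t0.png').astype(int)
m=(f.min(2)>175).astype(np.uint8);m[:198]=0;m[245:]=0;m[:,:288]=0;m[:,336:]=0;m[212:,304:]=0
v,u=np.nonzero(m)
W=np.array([onz(s,a,b,13)[:2] for a,b in zip(u,v)])
def fit(P):
    vx,vy,x,y=cv2.fitLine(P.astype(np.float32),cv2.DIST_HUBER,0,.01,.01).ravel();return np.array([vx,vy]),np.array([x,y])
top=W[u>302];left=W[(v>211)&(u<304)]
d1,p1=fit(top);d2,p2=fit(left)
a1=np.degrees(np.arctan2(d1[1],d1[0]))%180-90;a2=(np.degrees(np.arctan2(d2[1],d2[0]))+90)%180-90
c=p1+d1*np.linalg.solve(np.array([d1,-d2]).T,p2-p1)[0]
y=np.radians((a1+a2)/2);R=np.array([[np.cos(y),-np.sin(y)],[np.sin(y),np.cos(y)]])
w=[np.ptp((top-p1)@[d1[1],-d1[0]]),np.ptp((left-p2)@[d2[1],-d2[0]])]
ic=c+R@[-7,-7];print(a1,a2,w,'c',c,'inner',ic,'stud target',ic+R@[-35,-35])
q=(W-ic)@R;print('extent',q.min(0),q.max(0))
S=r.sense();p=S['tool_pos'];t=np.radians(S['tcp_rot'][2]);d=np.array([482,-8])-p[:2]
print(p,d[0]*np.cos(t)+d[1]*np.sin(t),d[0]*np.sin(t)-d[1]*np.cos(t))
```

```text
8.9414215 9.1405945 [np.float64(15.450990830500754), np.float64(15.398959034025085)] c [547.9962 118.4113] inner [542.18317223 110.39827847] stud target [513.11795425  70.33316755]
extent [-109.12156056 -124.15494829] [14.94929732 14.77876259]
[ 408.00478741 -138.01002609  250.43228085] 106.66825400917726 -104.87984532648227
```

Request:
servo_tool(
  fingers=[0.085,0.085,0.085,0.085,0.07,0.06,0.06,0.06,0.06,0.06],
  linear=[
    [0.107,-0.105,0.08],
    [0.107,-0.105,0.08],
    [0.107,-0.105,0.08],
    [0.107,-0.105,0.08],
    [0.107,-0.105,0.08],
    [0.107,-0.105,0.13],
    [0.107,-0.105,0.17],
    [0.107,-0.105,0.2],
    [0.107,-0.105,0.2],
    [0.107,-0.105,0.2],
  ],
  rotation=[
    [0,0,0],
    [0,0,0],
    [0,0,0],
    [0,0,0],
    [0,0,0],
    [0,0,0],
    [0,0,0],
    [0,0,0],
    [0,0,0],
    [0,0,0],
  ],
)

```text
time: 2.35
tool_pos: [481.1, -14.7, 51.2]
tcp_rot: [180.0, 0.0, 15.3]
ft_force: [0.7, -0.1, 0.3]
finger_gap: 60.0
grip_force: 0.0
```

Request:
servo_tool(
  fingers=[0.02,0.02,0.02,0.02,0.02,0.02,0.02,0.02],
  linear=[
    [0,0,0],
    [0,0,0],
    [0,0,0],
    [0,0,0],
    [0,0,0],
    [0,0,0],
    [0,0,0],
    [0,0,0],
  ],
  rotation=[
    [0,0,0],
    [0,0,0],
    [0,0,0],
    [0,0,0],
    [0,0,0],
    [0,0,0],
    [0,0,0],
    [0,0,0],
  ],
  force=40,
)

```text
time: 3.15
tool_pos: [482.9, -13.7, 52.8]
tcp_rot: [179.9, -0.2, 15.4]
ft_force: [-2.1, 2.6, 7.5]
finger_gap: 24.3
grip_force: 38.9
```

Run:
```python
from h import *
s=snap('scene');c=s['frame'][185:255,255:365][:,:,::-1];cv2.imwrite('pics/c1.png',cv2.resize(c,None,fx=6,fy=6,interpolation=cv2.INTER_CUBIC))
print(r.sense())
```

```text
{'time': 3.2, 'joint_pos': array([-7.72610467e+00,  4.41975368e-01,  1.14417833e+02,  3.66199250e-02,
        6.49275319e+01,  6.68439830e+01]), 'qd': array([-0.00115071, -0.00422944,  0.01079002, -0.02084871,  0.02836083,
        0.0195432 ]), 'joint_efforts': array([-1.19717583e+00, -4.07098961e+01, -4.13070524e+01, -8.09111372e-01,
       -9.77355614e-01, -1.34546930e-02]), 'tool_pos': array([482.90502822, -13.64430346,  52.85031357]), 'tcp_rot': array([179.94692613,  -0.20858873,  15.41455227]), 'ft_force': array([-1.91400029,  2.40199817,  7.89711686]), 'wrist_torque': array([ 0.45582957,  0.33903283, -0.02052403]), 'grip_force': 38.89526546001434, 'finger_gap': 25.07888932607664}
```

View pics/c1.png

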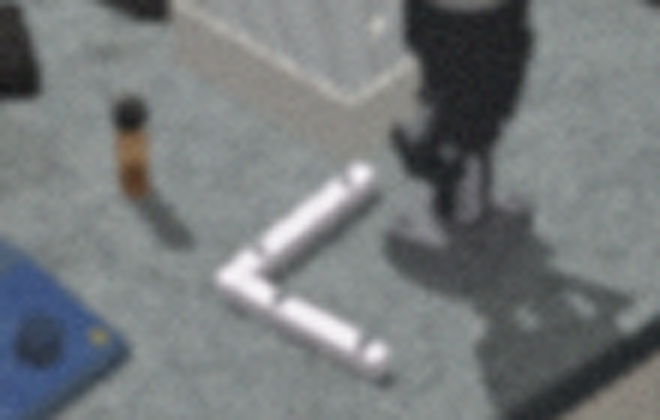

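The crop shows the jaws closed on the stud at about (450,180) and the fence clear. Next I turn the block and slide it towards the corner.

Request:
servo_tool(
  fingers=[0.02,0.02,0.02,0.02,0.02,0.02,0.02,0.02,0.02,0.02],
  linear=[
    [0.002,-0.003,-0.002],
    [0.006,-0.009,-0.002],
    [0.012,-0.018,-0.002],
    [0.018,-0.027,-0.002],
    [0.024,-0.036,-0.002],
    [0.03,-0.045,-0.002],
    [0.036,-0.053,-0.002],
    [0.041,-0.061,-0.002],
    [0.046,-0.068,-0.002],
    [0.046,-0.068,-0.002],
  ],
  rotation=[
    [0,0,2],
    [0,0,4],
    [0,0,6],
    [0,0,8],
    [0,0,10],
    [0,0,10],
    [0,0,10],
    [0,0,10],
    [0,0,10],
    [0,0,10],
  ],
)

```text
time: 4.2
tool_pos: [508.5, 65.5, 52.9]
tcp_rot: [-179.9, -0.1, 5.5]
ft_force: [1.0, 4.7, 1.8]
finger_gap: 24.9
grip_force: 40.6
```

Run:
```python
from h import *
s=snap('scene');c=s['frame'][190:250,270:360][:,:,::-1];c=cv2.resize(c,None,fx=5,fy=5,interpolation=cv2.INTER_CUBIC)
t=snap('top')['frame'][190:250,280:350][:,:,::-1];t=cv2.resize(t,None,fx=5,fy=5,interpolation=cv2.INTER_CUBIC)
cv2.imwrite('pics/c2.png',np.hstack([c,t]))
S=r.sense();print(S['tool_pos'],S['tcp_rot'],S['ft_force'],S['finger_gap'])
```

```text
[508.28077414  64.97575435  52.93326234] [-1.79934307e+02 -1.09131219e-01  5.45028773e+00] [1.49364023 3.11541481 2.30177645] 24.69663590901129
```

View pics/c2.png

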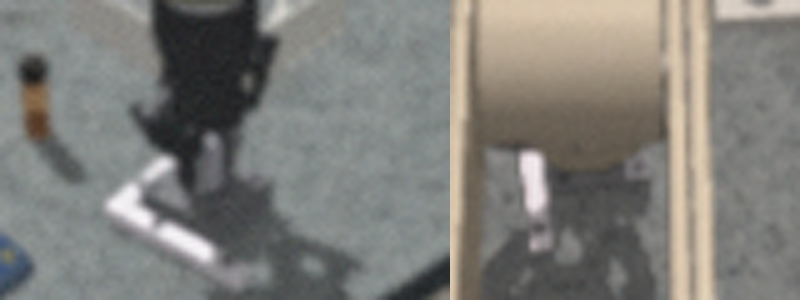

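Request:
servo_tool(
  fingers=[0.02,0.02,0.02,0.02,0.02,0.02,0.02,0.02,0.02,0.02],
  linear=[
    [0.001,-0.001,0],
    [0.002,-0.002,0],
    [0.003,-0.003,0],
    [0.004,-0.004,0],
    [0.005,-0.005,0],
    [0.006,-0.006,0],
    [0.007,-0.0075,0],
    [0.008,-0.009,0],
    [0.009,-0.01,0],
    [0.009,-0.01,0],
  ],
  rotation=[
    [0,0,0],
    [0,0,0],
    [0,0,0],
    [0,0,0],
    [0,0,0],
    [0,0,0],
    [0,0,0],
    [0,0,0],
    [0,0,0],
    [0,0,0],
  ],
  force=25,
)

```text
time: 5.3
tool_pos: [511.7, 68.4, 53.2]
tcp_rot: [179.5, 0.6, 5.3]
ft_force: [-30.5, -32.7, 37.6]
finger_gap: 25.2
grip_force: 44.9
```

Run:
```python
from h import *
S=r.sense();print(S['tool_pos'],S['tcp_rot'],S['ft_force'],S['wrist_torque'],S['finger_gap'])
```

```text
[511.6772157   68.42488734  53.2203805 ] [179.46738628   0.621289     5.33271263] [-30.51677354 -32.70120133  37.60769857] [-5.20784971  4.75970901 -0.26157036] 25.180995722915803
```

Request:
servo_tool(
  fingers=[0.02,0.02,0.02,0.02,0.02],
  linear=[
    [-0.002,0.002,-0.001],
    [-0.003,0.003,-0.002],
    [-0.004,0.005,-0.003],
    [-0.004,0.005,-0.003],
    [-0.004,0.005,-0.003],
  ],
  rotation=[
    [0,0,0],
    [0,0,0],
    [0,0,0],
    [0,0,0],
    [0,0,0],
  ],
)

```text
time: 5.8
tool_pos: [511.1, 69.3, 54.5]
tcp_rot: [180.0, 0.1, 5.4]
ft_force: [-1.3, -0.6, -7.4]
finger_gap: 25.0
grip_force: 39.7
```

Run:
```python
from h import *
S=r.sense();print(S['tool_pos'],S['tcp_rot'],S['ft_force'],S['wrist_torque'],S['finger_gap'])
```

```text
[511.05516371  69.30794839  54.47309092] [1.79999315e+02 1.11088776e-01 5.39599265e+00] [-1.25012681 -0.55272181 -7.37934275] [-0.24317391  0.38094282 -0.00823096] 24.96964331023673
```

Request:
servo_tool(
  fingers=[0.02,0.02,0.02,0.02,0.03,0.04,0.06,0.085,0.085,0.085],
  linear=[
    [0.001,-0.001,0.002],
    [0.002,-0.002,0.003],
    [0.002,-0.002,0.003],
    [0.002,-0.002,0.003],
    [0.002,-0.002,0.003],
    [0.002,-0.002,0.003],
    [0.002,-0.002,0.003],
    [0.002,-0.002,0],
    [0.002,-0.002,-0.02],
    [0.002,-0.002,-0.06],
  ],
  rotation=[
    [0,0,0],
    [0,0,0],
    [0,0,0],
    [0,0,0],
    [0,0,0],
    [0,0,0],
    [0,0,0],
    [0,0,0],
    [0,0,0],
    [0,0,0],
  ],
)

```text
time: 6.8
tool_pos: [511.1, 71.7, 112.8]
tcp_rot: [-180.0, 0.4, 5.4]
ft_force: [0.7, -0.5, -0.2]
finger_gap: 85.2
grip_force: 0.0
```

Request:
servo_tool(
  fingers=[0.085,0.085,0.085,0.085,0.085,0.085,0.085,0.085,0.085,0.085],
  linear=[
    [0,0,-0.05],
    [0,0,-0.1],
    [0,0,-0.14],
    [-0.02,0.05,-0.15],
    [-0.04,0.1,-0.15],
    [-0.06,0.15,-0.15],
    [-0.07,0.18,-0.15],
    [-0.07,0.2,-0.15],
    [-0.07,0.2,-0.15],
    [-0.07,0.2,-0.15],
  ],
  rotation=[
    [0,0,0],
    [0,0,0],
    [0,0,0],
    [0,0,0],
    [0,0,0],
    [0,0,0],
    [0,0,0],
    [0,0,0],
    [0,0,0],
    [0,0,0],
  ],
)

```text
time: 7.8
tool_pos: [463.0, -134.0, 265.5]
tcp_rot: [-180.0, -0.0, 5.3]
ft_force: [0.3, 0.5, -0.2]
finger_gap: 84.7
grip_force: 0.0
```

Run:
```python
from h import *
a=snap('scene')['frame'][190:250,270:360][:,:,::-1];s=snap('top');t=s['frame']
cv2.imwrite('pics/tfull.png',t[:,:,::-1])
c=cv2.resize(a,None,fx=5,fy=5,interpolation=cv2.INTER_CUBIC)
t=cv2.resize(t[190:250,280:350][:,:,::-1],None,fx=5,fy=5,interpolation=cv2.INTER_CUBIC)
g=cv2.resize(s['frame'][220:260,380:460][:,:,::-1],None,fx=5,fy=5,interpolation=cv2.INTER_CUBIC)
o=np.hstack([c,t]);o2=np.zeros((200,o.shape[1],3),np.uint8);o2[:,:400]=g
cv2.imwrite('pics/c3.png',np.vstack([o,o2]))
S=r.sense();print(S['tool_pos'],S['tcp_rot'],S['ft_force'],S['finger_gap'],proj(s,[513,70,58]))
```

```text
[ 463.07301012 -133.1332897   265.37705461] [-1.79979900e+02 -8.39938143e-03  5.45754954e+00] [-0.33277894  1.14090119  0.27803271] 84.498096261792 (np.float64(307.00746219639564), np.float64(214.4867266024437))
```

View pics/c3.png

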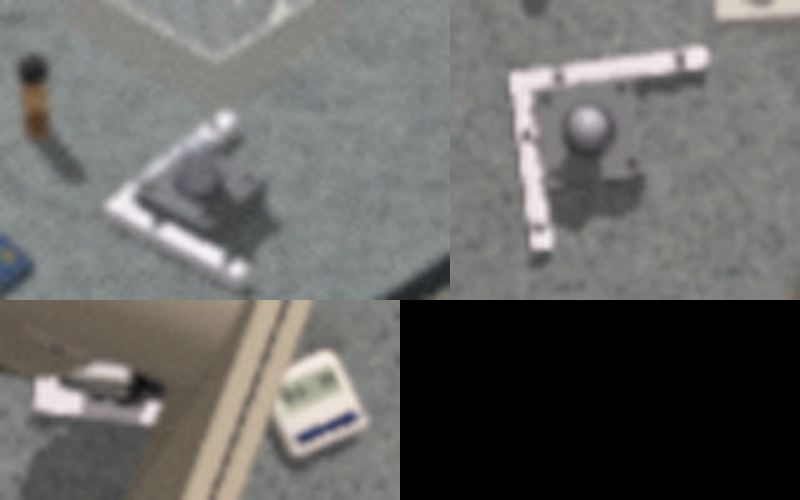

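```bash
cat > chk.py <<'E'
from h import *
s=snap('top');g=s['frame'].mean(2).astype(np.float32)
y=np.radians(9.04);R=np.array([[np.cos(y),-np.sin(y)],[np.sin(y),np.cos(y)]]);ic=np.array([542.2,110.4])
def rect(z,lo=-85,hi=20):
    q=np.arange(lo,hi,1.);X,Y=np.meshgrid(q,q,indexing='ij')
    P=np.stack([X,Y],-1)@R.T+ic
    uv=np.array([proj(s,[*p,z]) for p in P.reshape(-1,2)],np.float32).reshape(*X.shape,2)
    return q,cv2.remap(g,uv[...,0],uv[...,1],cv2.INTER_CUBIC)
E
python3 - <<'E'
from chk import *
q,I=rect(28); sl=lambda a,b:slice(int(a+85),int(b+85))
for nm,J in (('x',I),('y',I.T)):
    for a,b in ((-62,-52),(-18,-8)):
        p=J[:,sl(a,b)].mean(1);print(nm,a,' '.join(f'{int(k)}:{v:.0f}' for k,v in zip(q[::3],p[::3])))
E
```

```text
x -62 -85:81 -82:78 -79:75 -76:75 -73:85 -70:106 -67:115 -64:111 -61:109 -58:118 -55:126 -52:128 -49:128 -46:126 -43:122 -40:122 -37:121 -34:120 -31:122 -28:126 -25:127 -22:127 -19:128 -16:126 -13:119 -10:111 -7:117 -4:144 -1:191 2:223 5:232 8:226 11:191 14:150 17:134
x -18 -85:84 -82:86 -79:84 -76:80 -73:79 -70:86 -67:87 -64:83 -61:83 -58:92 -55:103 -52:112 -49:120 -46:120 -43:117 -40:115 -37:115 -34:119 -31:120 -28:122 -25:124 -22:126 -19:127 -16:124 -13:116 -10:111 -7:114 -4:137 -1:169 2:193 5:202 8:209 11:184 14:144 17:126
y -62 -85:122 -82:125 -79:127 -76:127 -73:124 -70:123 -67:124 -64:117 -61:111 -58:117 -55:126 -52:128 -49:128 -46:123 -43:113 -40:94 -37:74 -34:71 -31:73 -28:75 -25:76 -22:77 -19:78 -16:85 -13:97 -10:107 -7:113 -4:123 -1:152 2:201 5:231 8:233 11:222 14:182 17:122
y -18 -85:90 -82:92 -79:88 -76:81 -73:87 -70:106 -67:121 -64:119 -61:111 -58:118 -55:127 -52:128 -49:128 -46:126 -43:125 -40:125 -37:126 -34:127 -31:127 -28:126 -25:126 -22:126 -19:127 -16:126 -13:118 -10:106 -7:111 -4:117 -1:138 2:183 5:225 8:227 11:210 14:149 17:119
```

The crop shows the block snug in the L: stud dome at about top (307,216), and the symmetric screw marks put it about 1 mm from flush. Next is hovering over the gauge handle.

Request:
servo_tool(
  fingers=[0.085,0.085,0.085,0.085,0.085,0.085,0.085],
  linear=[
    [-0.036,0.121,0],
    [-0.036,0.121,0],
    [-0.036,0.121,0],
    [-0.036,0.121,0],
    [-0.036,0.121,0.03],
    [-0.036,0.121,0.03],
    [-0.036,0.121,0.03],
  ],
  rotation=[
    [0,0,7.5],
    [0,0,7.5],
    [0,0,7.5],
    [0,0,7.5],
    [0,0,7.5],
    [0,0,7.5],
    [0,0,7.5],
  ],
)

```text
time: 8.65
tool_pos: [438.4, -256.3, 234.9]
tcp_rot: [-179.9, 0.1, -2.0]
ft_force: [-0.2, -1.2, 1.5]
finger_gap: 85.0
grip_force: 0.0
```

Run:
```python
from h import *
s=snap('scene');t=snap('top')
S=r.sense();print(S['tool_pos'],S['tcp_rot'],S['ft_force'])
P=S['tool_pos'];u,v=proj(s,[439,-257,100]);print(u,v,'tcp',proj(s,P),'tips',proj(s,[P[0],P[1],P[2]-10]),'handle',proj(s,[439,-257,172]),proj(s,[439,-257,122]),'top',proj(t,[439,-257,172]))
u,v=int(u),int(v)
c=cv2.resize(s['frame'][v-50:v+50,u-40:u+40][:,:,::-1],None,fx=5,fy=5,interpolation=cv2.INTER_CUBIC);cv2.imwrite('pics/c4.png',c)
print('crop origin',u-40,v-50)
```

```text
[ 439.13369365 -257.25908232  236.51174048] [ 1.79969337e+02 -5.81741998e-02 -2.01321487e+00] [0.64975673 0.93763375 0.20626137]
385.63857845230876 181.84151642343488 tcp (np.float64(388.3520145975933), np.float64(151.52401228277787)) tips (np.float64(388.1465725112321), np.float64(153.83207893199213)) handle (np.float64(387.03060899928886), np.float64(166.19875969751325)) (np.float64(386.057297720028), np.float64(177.13621476493574)) top (np.float64(413.8081360932639), np.float64(235.57932235150759))
crop origin 345 131
```

View pics/c4.png

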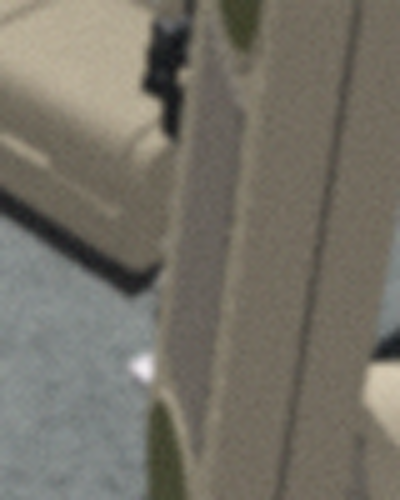

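The arm hides the gauge here, with only a foot end showing at (373,205). The top-view fix agrees to about 1 px, so I descend.

Request:
servo_tool(
  fingers=[0.085,0.085,0.085,0.085,0.085,0.085],
  linear=[
    [0,0,0.02],
    [0,0,0.04],
    [0,0,0.06],
    [0,0,0.075],
    [0,0,0.084],
    [0,0,0.084],
  ],
  rotation=[
    [0,0,0],
    [0,0,0],
    [0,0,0],
    [0,0,0],
    [0,0,0],
    [0,0,0],
  ],
)

```text
time: 9.35
tool_pos: [438.1, -257.4, 150.5]
tcp_rot: [-179.9, 0.1, -2.1]
ft_force: [0.4, -0.9, -0.5]
finger_gap: 85.2
grip_force: 0.0
```

Request:
servo_tool(
  fingers=[0.07,0.06,0.05,0.04,0.03,0.02,0.02,0.02,0.02,0.02],
  linear=[
    [0,0,0],
    [0,0,0],
    [0,0,0],
    [0,0,0],
    [0,0,0],
    [0,0,0],
    [0,0,0],
    [0,0,0],
    [0,0,0],
    [0,0,0],
  ],
  rotation=[
    [0,0,0],
    [0,0,0],
    [0,0,0],
    [0,0,0],
    [0,0,0],
    [0,0,0],
    [0,0,0],
    [0,0,0],
    [0,0,0],
    [0,0,0],
  ],
  force=60,
)

```text
time: 10.35
tool_pos: [438.6, -258.0, 151.8]
tcp_rot: [180.0, -0.0, -2.1]
ft_force: [-0.8, 3.3, 6.4]
finger_gap: 29.8
grip_force: 58.4
```

Run:
```python
from h import *
S=r.sense();print(S['tool_pos'],S['tcp_rot'],S['ft_force'],S['wrist_torque'],S['finger_gap'],S['grip_force'])
```

```text
[ 438.6423275  -257.95698474  151.8059309 ] [ 1.79990515e+02 -2.97222644e-02 -2.09306067e+00] [-0.82347795  3.31294187  6.35058266] [ 0.31715585  0.2460284  -0.02138412] 29.760481678218934 58.403567830100656
```

Request:
servo_tool(
  fingers=[0.02,0.02,0.02,0.02,0.02,0.02,0.02,0.02,0.02,0.02],
  linear=[
    [0,0,-0.01],
    [0,0,-0.03],
    [0,0,-0.06],
    [0,0,-0.09],
    [0,0,-0.11],
    [0.001,-0.01,-0.12],
    [0.005,-0.03,-0.12],
    [0.011,-0.06,-0.12],
    [0.017,-0.09,-0.12],
    [0.022,-0.12,-0.12],
  ],
  rotation=[
    [0,0,0],
    [0,0,0],
    [0,0,0],
    [0,0,0],
    [0,0,0],
    [0,0,0],
    [0,0,0],
    [0,0,0],
    [0,0,0],
    [0,0,0],
  ],
)

```text
time: 11.35
tool_pos: [464.3, -136.9, 270.1]
tcp_rot: [-179.9, 0.1, -2.1]
ft_force: [-0.2, 0.2, -3.1]
finger_gap: 29.9
grip_force: 59.0
```

Request:
servo_tool(
  fingers=[0.02,0.02,0.02,0.02,0.02,0.02,0.02,0.02,0.02,0.02],
  linear=[
    [0.006,-0.03,0],
    [0.012,-0.06,0],
    [0.018,-0.09,0],
    [0.024,-0.12,0],
    [0.029,-0.15,0],
    [0.034,-0.175,0],
    [0.038,-0.195,0],
    [0.039,-0.206,0],
    [0.039,-0.21,0],
    [0.039,-0.21,0],
  ],
  rotation=[
    [0,0,0],
    [0,0,0],
    [0,0,0],
    [0,0,0],
    [0,0,0],
    [0,0,0],
    [0,0,0],
    [0,0,0],
    [0,0,0],
    [0,0,0],
  ],
)

```text
time: 12.35
tool_pos: [511.0, 69.7, 270.8]
tcp_rot: [180.0, 0.1, -2.1]
ft_force: [-0.5, -0.1, -4.0]
finger_gap: 29.9
grip_force: 59.1
```

Run:
```python
from h import *
S=r.sense();print(S['tool_pos'],S['tcp_rot'],S['ft_force'],S['wrist_torque'],S['finger_gap'],S['grip_force'])
s=snap('scene');P=S['tool_pos'];u,v=map(int,proj(s,[P[0],P[1],130]));print(u,v,proj(s,P))
c=cv2.resize(s['frame'][v-50:v+50,u-50:u+50][:,:,::-1],None,fx=6,fy=6,interpolation=cv2.INTER_CUBIC);cv2.imwrite('pics/c5.png',c)
```

```text
[510.99635836  69.73991407 270.76284701] [ 1.79981819e+02  6.27141048e-02 -2.06204985e+00] [-0.47398371 -0.14551807 -3.97211034] [ 0.02548697 -0.00258899 -0.02798653] 29.86741363037095 59.05107974074781
309 203 (np.float64(308.4157165975993), np.float64(170.94132004515174))
```

View pics/c5.png

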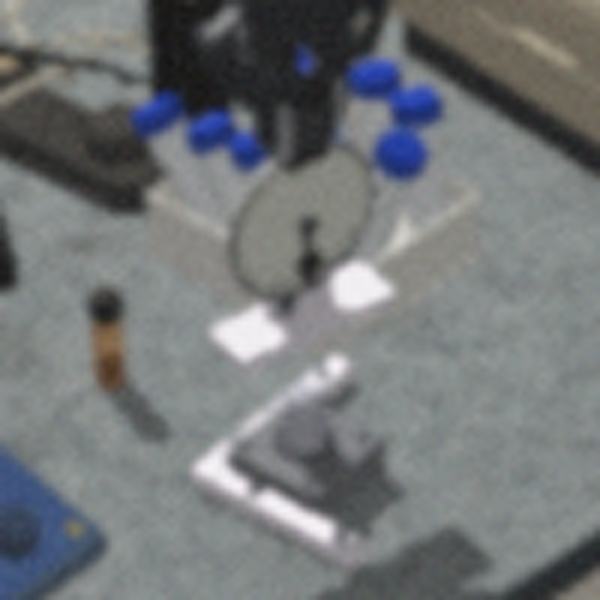

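The crop shows the gauge hanging upright over the stud. The dial pin is at (310,222), the pointer weight plumb at (310,265), and the mark tab at about (287,302) on the left rim.

```bash
cat > dial.py <<'E'
from h import *
from scipy.spatial.transform import Rotation as Ro
def dial(n=3,x0=-6):
    S=r.sense();fr=[];
    for i in range(n): s=snap('scene');fr.append(s['frame'].astype(np.float32))
    g=np.mean(fr,0).mean(2)
    Rt=Ro.from_euler('xyz',S['tcp_rot'],degrees=True).as_matrix()
    G=np.column_stack([Rt[:,0],-Rt[:,1],-Rt[:,2]])   # gauge axes
    foot=np.array(S['tool_pos'])-151.8*G[:,2]
    pin=foot+78*G[:,2]+x0*G[:,0]
    q=np.arange(-62,62.5,.5)   # y', z' about pin
    Y,Z=np.meshgrid(-q,-q)     # cols: left = +y ; rows: top=+z
    P=pin+Y[...,None]*G[:,1]+Z[...,None]*G[:,2]
    uv=np.array([proj(s,p) for p in P.reshape(-1,3)],np.float32).reshape(*Y.shape,2)
    return S,Y,Z,cv2.remap(g,uv[...,0],uv[...,1],cv2.INTER_CUBIC)
E
python3 - <<'E'
from dial import *
S,Y,Z,I=dial()
cv2.imwrite('pics/d0.png',cv2.resize(np.clip(I,0,255).astype(np.uint8),None,fx=2.2,fy=2.2))
# ring profiles: darkness vs angle
for rad in (20,28,34,46,50,53):
    a=np.radians(np.arange(-40,60,4));yy=rad*np.sin(a);zz=-rad*np.cos(a)
    v=cv2.remap(I,((62-yy)*2).astype(np.float32)[None],((62-zz)*2).astype(np.float32)[None],1)[0]
    print(rad,' '.join(f'{int(round(np.degrees(k)))}:{x:.0f}' for k,x in zip(a,v)))
E
```

```text
20 -40:131 -36:131 -32:128 -28:123 -24:117 -20:109 -16:98 -12:86 -8:77 -4:73 0:75 4:81 8:88 12:96 16:106 20:114 24:118 28:123 32:128 36:130 40:132 44:133 48:133 52:133 56:133
28 -40:133 -36:134 -32:131 -28:125 -24:115 -20:99 -16:77 -12:56 -8:43 -4:37 0:40 4:48 8:55 12:69 16:83 20:97 24:112 28:119 32:127 36:130 40:131 44:133 48:133 52:134 56:134
34 -40:131 -36:133 -32:132 -28:124 -24:113 -20:90 -16:70 -12:50 -8:43 -4:39 0:40 4:47 8:62 12:87 16:107 20:122 24:126 28:130 32:131 36:131 40:132 44:131 48:132 52:132 56:134
46 -40:110 -36:107 -32:109 -28:116 -24:122 -20:119 -16:111 -12:102 -8:84 -4:76 0:76 4:88 8:96 12:94 16:94 20:95 24:93 28:99 32:106 36:106 40:106 44:108 48:112 52:117 56:119
50 -40:114 -36:117 -32:129 -28:152 -24:167 -20:164 -16:143 -12:118 -8:97 -4:99 0:101 4:104 8:101 12:91 16:77 20:68 24:74 28:85 32:95 36:102 40:102 44:104 48:106 52:104 56:102
53 -40:122 -36:138 -32:166 -28:189 -24:203 -20:197 -16:167 -12:132 -8:116 -4:120 0:123 4:122 8:115 12:96 16:74 20:65 24:74 28:96 32:112 36:124 40:129 44:128 48:122 52:113 56:108
```

View pics/d0.png

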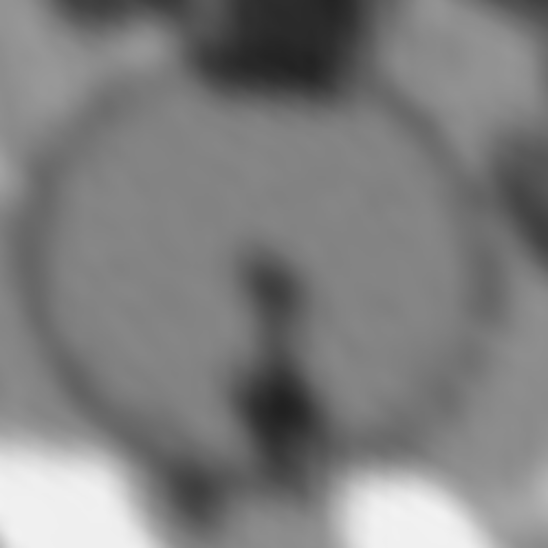

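The rectified dial shows the pointer slanted by oblique parallax (pin (268,270), weight (280,405)) and the tab near (195,490). Yawing the gauge about 40° to face the scene camera should remove that parallax.

Request:
servo_tool(
  fingers=[0.02,0.02,0.02,0.02,0.02,0.02,0.02,0.02,0.02,0.02],
  linear=[
    [0,0,0],
    [0,0,0],
    [0,0,0.01],
    [0,0,0.015],
    [0,0,0.02],
    [0,0,0.025],
    [0,0,0.025],
    [0,0,0.025],
    [0,0,0.025],
    [0,0,0.025],
  ],
  rotation=[
    [0,0,5],
    [0,0,12],
    [0,0,20],
    [0,0,28],
    [0,0,35],
    [0,0,40],
    [0,0,40],
    [0,0,40],
    [0,0,40],
    [0,0,40],
  ],
)

```text
time: 13.55
tool_pos: [511.7, 69.5, 246.8]
tcp_rot: [-180.0, -0.0, -42.0]
ft_force: [-0.1, -0.0, -3.5]
finger_gap: 30.0
grip_force: 59.1
```

Request:
servo_tool(
  fingers=[0.02,0.02,0.02,0.02,0.02,0.02,0.02,0.02,0.02,0.02],
  linear=[
    [0,0,0],
    [0,0,0],
    [0,0,0],
    [0,0,0],
    [0,0,0],
    [0,0,0],
    [0,0,0],
    [0,0,0],
    [0,0,0],
    [0,0,0],
  ],
  rotation=[
    [0,0,0],
    [0,0,0],
    [0,0,0],
    [0,0,0],
    [0,0,0],
    [0,0,0],
    [0,0,0],
    [0,0,0],
    [0,0,0],
    [0,0,0],
  ],
)

```text
time: 14.55
tool_pos: [511.5, 69.6, 246.3]
tcp_rot: [-180.0, 0.0, -42.1]
ft_force: [0.8, -1.0, -2.8]
finger_gap: 29.6
grip_force: 59.1
```

Run:
```python
from dial import *
S,Y,Z,I=dial()
print(S['time'],S['tool_pos'],S['tcp_rot'],S['ft_force'],S['joint_pos'].round())
cv2.imwrite('pics/d1.png',cv2.resize(np.clip(I,0,255).astype(np.uint8),None,fx=2.2,fy=2.2))
```

```text
14.55 [511.46901167  69.60380728 246.31624068] [-1.79999196e+02  5.11694366e-04 -4.20999399e+01] [ 0.79312431 -0.99475025 -2.82006341] [  2.  -5.  99.   0.  87. 134.]
```

View pics/d1.png

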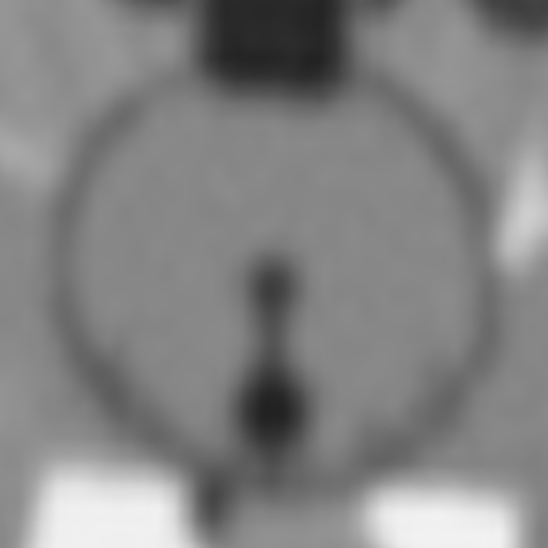

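The dial is now face-on: pin (271,283), pointer plumb at x=271, tab centre about (212,500), so the mark is at roughly 15°. I set the foot down upright.

Request:
servo_tool(
  fingers=[0.02,0.02,0.02,0.02,0.02,0.02,0.02,0.02,0.02,0.02],
  linear=[
    [0,0,0.008],
    [0,0,0.014],
    [0,0,0.018],
    [0,0,0.02],
    [0,0,0.022],
    [0,0,0.023],
    [0,0,0.024],
    [0,0,0.025],
    [0,0,0.025],
    [0,0,0.025],
  ],
  rotation=[
    [0,0,0],
    [0,0,0],
    [0,0,0],
    [0,0,0],
    [0,0,0],
    [0,0,0],
    [0,0,0],
    [0,0,0],
    [0,0,0],
    [0,0,0],
  ],
)

```text
time: 15.7
tool_pos: [512.0, 69.5, 222.4]
tcp_rot: [-179.9, -0.1, -42.1]
ft_force: [-1.5, -0.2, 5.3]
finger_gap: 29.8
grip_force: 59.7
```

Run:
```python
from h import *
S=r.sense();print(S['time'],S['tool_pos'],S['tcp_rot'],S['ft_force'],S['wrist_torque'],S['finger_gap'],S['joint_pos'].round())
```

```text
15.7 [511.97264153  69.52417759 222.36296891] [-1.79940028e+02 -7.42850568e-02 -4.21027545e+01] [-1.52679202 -0.16519225  5.29214641] [-0.23232982  0.35678921 -0.00184784] 29.79017617430739 [  2.  -5. 101.  -0.  84. 134.]
```

Request:
servo_tool(
  fingers=[0.02,0.02,0.02,0.02,0.02,0.02,0.02,0.02,0.02,0.02],
  linear=[
    [0,-0.0043,-0.0004],
    [0,-0.0086,-0.0008],
    [0,-0.0129,-0.0005],
    [0,-0.0172,-0.0001],
    [0,-0.0215,0.0004],
    [0,-0.0257,0.001],
    [0,-0.03,0.0018],
    [0,-0.0342,0.0026],
    [0,-0.0384,0.0035],
    [0,-0.0425,0.0046],
  ],
  rotation=[
    [-1.5,0,0],
    [-3,0,0],
    [-4.5,0,0],
    [-6,0,0],
    [-7.5,0,0],
    [-9,0,0],
    [-10.5,0,0],
    [-12,0,0],
    [-13.5,0,0],
    [-15,0,0],
  ],
)

```text
time: 16.7
tool_pos: [540.4, 101.5, 217.0]
tcp_rot: [164.8, -0.1, -42.1]
ft_force: [-1.1, -1.3, 7.4]
finger_gap: 29.9
grip_force: 59.8
```

Request:
servo_tool(
  fingers=[0.02,0.02,0.02,0.02,0.02,0.02,0.02,0.02,0.02,0.02],
  linear=[
    [0,0,0],
    [0,0,0],
    [0,0,0],
    [0,0,0],
    [0,0,0],
    [0,0,0],
    [0,0,0],
    [0,0,0],
    [0,0,0],
    [0,0,0],
  ],
  rotation=[
    [0,0,0],
    [0,0,0],
    [0,0,0],
    [0,0,0],
    [0,0,0],
    [0,0,0],
    [0,0,0],
    [0,0,0],
    [0,0,0],
    [0,0,0],
  ],
)

```text
time: 17.7
tool_pos: [540.5, 101.8, 216.9]
tcp_rot: [165.0, -0.0, -42.1]
ft_force: [-0.2, -0.5, 6.0]
finger_gap: 29.9
grip_force: 59.7
```

Request:
servo_tool(
  fingers=[0.02,0.02,0.02,0.02,0.02,0.02,0.02,0.02,0.02,0.02],
  linear=[
    [0,0,0],
    [0,0,0],
    [0,0,0],
    [0,0,0],
    [0,0,0],
    [0,0,0],
    [0,0,0],
    [0,0,0],
    [0,0,0],
    [0,0,0],
  ],
  rotation=[
    [0,0,0],
    [0,0,0],
    [0,0,0],
    [0,0,0],
    [0,0,0],
    [0,0,0],
    [0,0,0],
    [0,0,0],
    [0,0,0],
    [0,0,0],
  ],
)

```text
time: 18.7
tool_pos: [540.5, 101.8, 216.9]
tcp_rot: [165.0, -0.0, -42.1]
ft_force: [-0.0, -0.8, 5.7]
finger_gap: 29.8
grip_force: 59.7
```

Run:
```python
from dial import *
S,Y,Z,I=dial()
print(S['time'],S['tool_pos'],S['tcp_rot'],S['ft_force'],S['wrist_torque'],S['finger_gap'],S['joint_pos'].round())
Rt=Ro.from_euler('xyz',S['tcp_rot'],degrees=True).as_matrix();print('lean',np.degrees(np.arccos(-Rt[2,2])))
A=cv2.resize(np.clip(I,0,255).astype(np.uint8),None,fx=2.2,fy=2.2)
t=snap('top')['frame'][195:250,285:340].mean(2).astype(np.uint8)
B=np.zeros((A.shape[0],250),np.uint8);B[:248,:248]=cv2.resize(t,(248,248),interpolation=cv2.INTER_CUBIC)
cv2.imwrite('pics/d2.png',np.hstack([A,B]))
```

```text
18.7 [540.4994387  101.82310313 216.88076534] [ 1.64958746e+02 -3.31858990e-02 -4.20642197e+01] [-0.02150856 -0.81723925  5.66088509] [-0.2870435   0.26485117 -0.00891972] 29.83333892977149 [ 11.  12.  84.  -9.  95. 143.]
lean 15.041289365732604
```

View pics/d2.png

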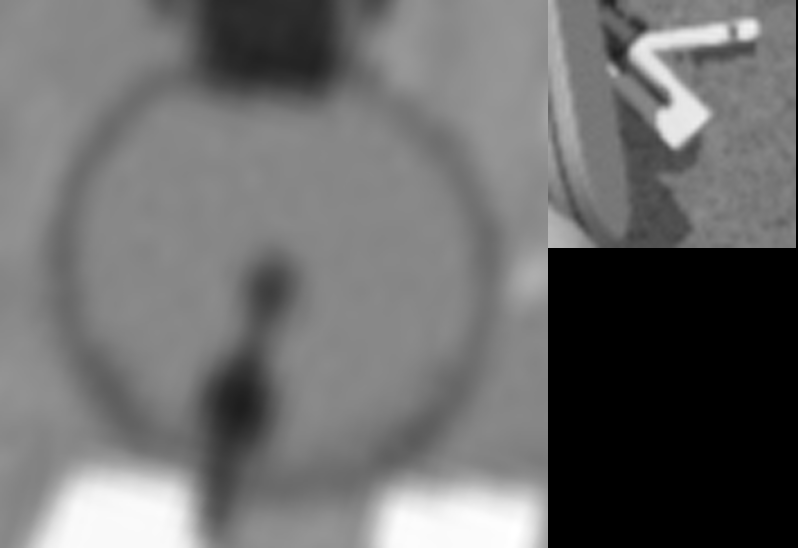

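The pointer line runs from pin (271,283) through weight (238,400) straight into the tab at (215,500), about 1° off at most. The contact force is about 9 N and everything has settled, so I hand in.

```bash
python3 -c "
from bench import r
print(r.hand_in())"
```

```text
the job is handed in; nothing more can be done
None
```

I handed the job in at about 19 s, with no verdict returned. The block is flush in the corner to about 1 mm, measured before the gauge went on. The gripper holds the gauge on the stud at about 9 N, leaning 15° with the pointer within about 1° of the mark. I moved nothing near the beaker, timer or vial.

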